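Draw the tall plate from the leaning stack

ROBOT

A 6-joint arm with a two-finger parallel gripper is mounted at the origin on a cart in front of the work surface, level with it; the furniture and walls round the work are solid. World frame = base frame: x ahead of the robot, y to its left, z up, the work surface at z = 0. Lengths are in m, angles in rad, forces in N, time in s.
With the tool pointing down it reaches from about 0.35 to 0.975 m from the base axis. Payload 4.9 kg.
Tool frame: the origin (TCP) lies at the very end of the fingers, on their centre line; the grasp point (between the pads) lies 19 mm behind it (manip.tcp_to_grasp is the distance from the TCP to the grasp point, in m); z points along the fingers, y is the direction in which the jaws open and shut (so a half turn about z gives the same grasp; the last joint's range is limited). The gripper opens to 85 mm and grips with 20 to 120 N. Pads are 22 mm wide; open, the fingers measure 114 mm over their backs; the gripper's body (76 mm by 85 mm) begins 54 mm behind the grasp point. The pads swing forward as they close: fully open they stand 13 mm farther back than shut.
Start: joints at [-1.353, 0.053, 1.613, -0, 1.476, -0.119], TCP at [0.207, -0.59, 0.231] pointing down, gripper open.
Joint ranges: [-3.01, 3.01], [-1.01, 2.22], [0.06, 2.58], [-1.02, 4.17], [0.09, 2.62], [-3.14, 3.14]. Speed limits (rad/s): [2.57, 2.57, 3.14, 3.14, 3.14, 3.14].

INTERFACE

Orientations are given as a unit quaternion [w, x, y, z].
In Python, from plant import sensors, cams, job, finder, manip gives the robot as it stands.
- The arm moves only by the shell command python3 -m pendant 'ROWS'. ROWS is JSON, a list of rows, each an object of numbers: "wx", "wy", "wz": the turn, a rotation vector about the tool's x, y, z in degrees; "dx", "dy", "dz": the shift along the tool's x, y, z in m; "hand": the gripper's target within -1 to 1 (fully open at 1, half-way at 0, shut at -1). A call has 1 to 20 rows; each row is the pose to reach, as a shift and turn from the pose commanded when the call began, along the tool's axes at that moment; what a row does not reach only later rows make up. A row lasts 1/12 s, in which the tool goes at most 41.7 mm and 7.16 degrees, less where a joint would pass 70% of its speed; a pose out of reach is approached as far as the arm can. A call with a gripper value outside its range is refused whole. The fingers move at their own pace and stop on an object; the grip force is fixed at half the most. Time passes only in rows, so rows that repeat a pose let the fingers close. It gives the time, the measured TCP pose, the force and the opening at its end, in the units of the state.
- sensors.state(): the state, without advancing time (a new reading comes with each control period).
- cams.grab_frame(name): name is "side" or "top" or "wrist"; returns (picture, depth): 384x512x3 uint8, red, green, blue; 384x512 float32, m along the optical axis (not along the pixel's ray), 0 where there is no reading.
- cams.calibration(name): a dict with "fov_y" (degrees; the focal length in pixels is half the picture's height over the tangent of half this angle, whatever the lens; pixels are square), "cx", "cy" (the principal point, pixels), "pose" (4x4, takes a point from camera to world coordinates); the wrist camera has in their place "hand_eye" (4x4, takes a point from camera to tool coordinates, whose origin is the TCP and whose axes are the flange's). Camera axes: x right, y down, z forward; pixel columns grow to the right and rows downward; lengths in m; the calibration is good to about 2 mm. A picture is of the moment at which its call begins: read the wrist's pose just before it. calibration takes no time and is no camera call.
- job.job_done(): hands the job in, once; it reports no verdict.
Trained networks look in the newest picture that a camera, given by its name, has taken for a name from the list of things; names that differ only in an ending like _2 or _b are one class to them, and where a whole thing is asked for, a point or a joint stands for the part that bears it (a point fixed in the world has none). Each returns a list of dicts, best first, with "score" (0 to 1); they miss things now and then, are a little off and sometimes report something else, mostly with a low value. They report only what shows in the picture. A call takes as long as a camera call.
- finder.look_for(camera, thing): "position" ([x, y, z] in m, in world coordinates, good to about 4 mm: the middle of the surface that is visible of it).
The state is a dict: "time": time; "joint_pos": joint angles; "joint_vel": joint speeds; "joint_efforts": joint torques, N m; "tool_pos": TCP position; "tool_rot": TCP orientation; "contact_force": force on the tool from outside, world axes, zero at the start; "ft_torque": the same for the moment, N m; "gripper_width": opening from 0.0 (shut) to 1.0 (fully open).
Only numpy, scipy, OpenCV 4.12 (cv2) and the standard library are available. Lean on these libraries where they do the work, as an engineer would, in place of code of your own. Each camera call takes 0.05 s, during which the arm holds its last target. There are 200 camera calls.

TASK

Three bare metal plates lean as a stack against the dark steel angle plate. Draw the tall one up out of the stack, leaving the two short plates leaning where they are, then set it down without dropping it so that its foot stands in the trough of the plywood deburring rest and it leans back on the rest's board, square to it, and let go.

Things in the scene. Friction and masses are not known exactly. Their poses are not given: they have to be found in the camera images.
- tall_plate: Tall bare aluminium plate, 10 mm thick (x), 80 wide (y), 160 tall (z), 0.32 kg, dark 32 mm bore low on its face. Origin: centre of its lower edge; z runs up the plate, x is the face normal towards the stack's back. Starts leaning back 14 degrees (top towards +x), foot on the bench; any place in the stack. Its top 50 mm stands clear above the short plates, free to grip across the thickness.
- short_plate_1: Short bare aluminium plate, 10 x 80 x 110 mm (thick, wide, tall), 0.22 kg, corner holes only; frame and lean as the tall plate's. Stays in the stack; it tips back some 5 degrees more by itself when the tall plate is drawn from behind it. The stack leans on the top edge of a fixed dark steel angle plate, 110 mm wide, 95 mm high.
- short_plate_2: Short bare aluminium plate like the other, 10 x 80 x 110 mm, 0.22 kg, but with a 16 mm hole in the middle of its face, too. Stays in the stack. (Mind the room's empty guard frame in front of the bench: a solid post, 30 mm square and over 1 m tall, at x 0.31, y 0.46 m, and a rail 50 mm high along x 0.33 m, its top 47 mm above the bench.)
- rest: Fixed plywood rest. Origin: on the bench, below the line where the board's front face meets the trough floor; x level to the back, y along the board, z up. Trough floor: 10 mm above the bench, from x = -45 mm (lip, 10 mm higher) to x = 0 (board). Board: 110 mm wide, 95 long, leans back 14 degrees (top towards +x); a plate on it stands as in the stack, its x (or -x) towards the rest's x.

How it is judged:
By the outcome, as a careful person would: the job done as asked, in the order asked, and still so for the second after the job is handed in, with the robot touching nothing.
It also fails if it takes over 53 s, if anything falls off the work surface, if the arm or the gripper's body presses on something with over 40 N, if the wrist force passes 120 N, or if a joint passes its speed limit or range.

## Working session

There is one attempt and no reset: what is moved stays moved. The work goes in short steps, Python scripts to look and compute and a shell command to move; the robot and the scene stay as the last step left them, time stands still between calls to the robot, and variables do not carry over. Pictures are saved under pics/ and viewed, about 8 in all and at most 12, crops included, and the job is handed in when it is done.

```bash
mkdir -p pics; ls
cat > h.py <<'E'
import numpy as np, cv2
from plant import sensors, cams, job, finder, manip
from scipy.spatial.transform import Rotation as R
def cloud(name):
    st=sensors.state(); im,d=cams.grab_frame(name); c=cams.calibration(name)
    h,w=d.shape; f=h/2/np.tan(np.radians(c["fov_y"])/2)
    v,u=np.mgrid[:h,:w]
    p=np.stack([(u-c["cx"])/f*d,(v-c["cy"])/f*d,d,np.ones_like(d)],-1)
    if "pose" in c: T=np.array(c["pose"])
    else:
        q=st["tool_rot"]; T=np.eye(4); T[:3,:3]=R.from_quat([q[1],q[2],q[3],q[0]]).as_matrix(); T[:3,3]=st["tool_pos"]; T=T@np.array(c["hand_eye"])
    P=(p@T.T)[...,:3]; P[d<=0]=np.nan
    return im,d,P,T
E
python3 - <<'E'
from h import *
for n in ("side","top"):
    im,d,P,T=cloud(n); cv2.imwrite(f"pics/{n}0.png",im[...,::-1]); np.save(f"pics/{n}.npy",P)
    print(n,{k:v for k,v in cams.calibration(n).items() if k!='pose'},T.round(3).tolist())
    for t in ("tall_plate","short_plate_1","rest"):
        print(t,[(np.round(r["position"],3).tolist(),round(r["score"],2)) for r in finder.look_for(n,t)][:3])
print(sensors.state(), manip.tcp_to_grasp)
E
```

```text
pics
side {'fov_y': 51.384474029818755, 'cx': 260.37723542640623, 'cy': 192.54187884259497} [[-0.878, -0.327, 0.349, 0.226], [-0.478, 0.584, -0.656, 0.522], [0.011, -0.743, -0.669, 0.597], [0.0, 0.0, 0.0, 1.0]]
tall_plate [([0.527, 0.135, 0.139], 0.57)]
short_plate_1 [([0.528, 0.139, 0.108], 0.97), ([0.509, 0.131, 0.104], 0.78)]
rest [([0.512, -0.137, 0.034], 0.69)]
top {'fov_y': 42.63584142100568, 'cx': 252.63718027028614, 'cy': 187.61494525044253} [[-0.126, -0.969, 0.211, 0.311], [-0.992, 0.122, -0.03, -0.013], [0.004, -0.213, -0.977, 1.062], [0.0, 0.0, 0.0, 1.0]]
tall_plate [([0.534, 0.116, 0.102], 0.96)]
short_plate_1 []
rest [([0.514, -0.153, 0.006], 0.84)]
{'time': 0.4, 'joint_pos': array([-1.35297776e+00,  5.28307359e-02,  1.61308960e+00, -6.01223417e-07,
        1.47602583e+00, -1.18974689e-01]), 'joint_vel': array([ 0.00085545, -0.00061155, -0.00334681,  0.00038786, -0.00068066,
       -0.00046999]), 'joint_efforts': array([-7.42697193e-04, -3.93053377e+01, -3.69811249e+01, -2.62712147e-04,
        2.47357559e-03, -1.39642623e-06]), 'tool_pos': array([ 0.20653048, -0.58977522,  0.23110907]), 'tool_rot': array([-1.76527451e-04,  9.85854742e-01,  1.67601900e-01, -9.03106291e-06]), 'contact_force': array([ 0.11998159,  0.05246624, -0.01476822]), 'ft_torque': array([-0.00177692, -0.02650181,  0.03235927]), 'gripper_width': 1.0011316125378205} 0.0187
```

View pics/side0.png

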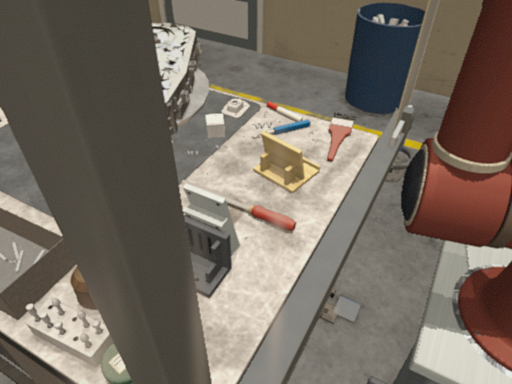

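View pics/top0.png

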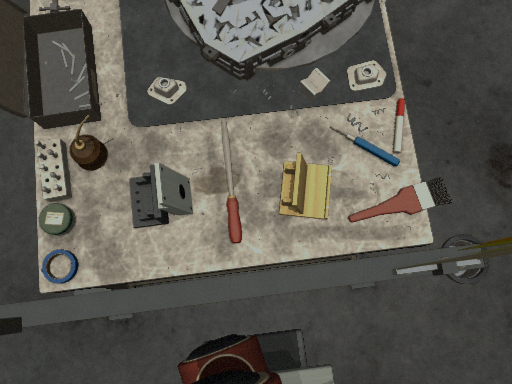

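The side view shows the stack near (205,215), partly behind the post, and the rest near (285,165). The top view shows the stack at (165,195) leaning to the left (+y), and the rest at (305,190). I'll zoom in and fit planes.

Run:
```python
from h import *
t=cv2.imread("pics/top0.png"); s=cv2.imread("pics/side0.png")
a=cv2.resize(t[150:235,120:200],(400,425),interpolation=cv2.INTER_CUBIC)
b=cv2.resize(t[145:225,270:340],(372,425),interpolation=cv2.INTER_CUBIC)
c=cv2.resize(s[175:300,175:245],(0,0),fx=3.3,fy=3.3,interpolation=cv2.INTER_CUBIC)
cv2.imwrite("pics/crop.png",np.hstack([a,b])); 
cv2.imwrite("pics/crop2.png",np.hstack([c,cv2.resize(s[125:195,240:330],(530,c.shape[0]))]))
P=np.load("pics/top.npy")
print("row185 stack"); 
for r in (175,185,195,205): print(r,[tuple((P[r,c]*1000).round().astype(int)) for c in range(146,196,3)])
print("rest")
for r in (165,180,195,208): print(r,[tuple((P[r,c]*1000).round().astype(int)) for c in range(280,334,4)])
```

```text
row185 stack
175 [(np.int64(575), np.int64(169), np.int64(83)), (np.int64(574), np.int64(163), np.int64(84)), (np.int64(570), np.int64(155), np.int64(97)), (np.int64(554), np.int64(139), np.int64(155)), (np.int64(553), np.int64(133), np.int64(156)), (np.int64(552), np.int64(128), np.int64(155)), (np.int64(557), np.int64(125), np.int64(137)), (np.int64(559), np.int64(121), np.int64(123)), (np.int64(563), np.int64(117), np.int64(108)), (np.int64(566), np.int64(113), np.int64(93)), (np.int64(569), np.int64(109), np.int64(77)), (np.int64(573), np.int64(105), np.int64(59)), (np.int64(577), np.int64(101), np.int64(44)), (np.int64(587), np.int64(99), np.int64(0)), (np.int64(586), np.int64(92), np.int64(1)), (np.int64(585), np.int64(86), np.int64(1)), (np.int64(584), np.int64(79), np.int64(1))]
185 [(np.int64(571), np.int64(184), np.int64(17)), (np.int64(571), np.int64(177), np.int64(15)), (np.int64(550), np.int64(157), np.int64(95)), (np.int64(549), np.int64(151), np.int64(95)), (np.int64(534), np.int64(135), np.int64(156)), (np.int64(533), np.int64(130), np.int64(154)), (np.int64(536), np.
[... 4006 characters left out ...]
p.int64(502), np.int64(-218), np.int64(-2))]
208 [(np.int64(485), np.int64(-99), np.int64(10)), (np.int64(484), np.int64(-108), np.int64(11)), (np.int64(483), np.int64(-117), np.int64(10)), (np.int64(482), np.int64(-125), np.int64(8)), (np.int64(472), np.int64(-127), np.int64(69)), (np.int64(473), np.int64(-137), np.int64(53)), (np.int64(479), np.int64(-151), np.int64(9)), (np.int64(478), np.int64(-159), np.int64(11)), (np.int64(477), np.int64(-169), np.int64(8)), (np.int64(476), np.int64(-177), np.int64(9)), (np.int64(475), np.int64(-186), np.int64(7)), (np.int64(473), np.int64(-194), np.int64(11)), (np.int64(471), np.int64(-201), np.int64(21)), (np.int64(472), np.int64(-213), np.int64(3))]
```

View pics/crop.png

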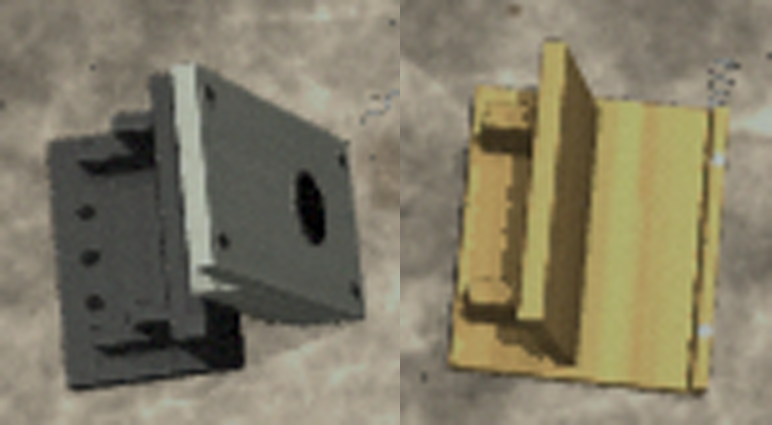

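View pics/crop2.png

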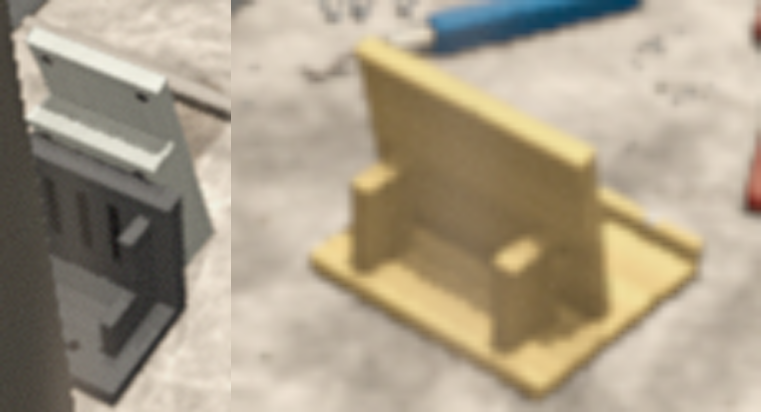

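The tall plate is the front one: its 32 mm bore is on the exposed face and that face is continuous from z=0 to 156 mm. In the side crop, the two short plates' tops show as a strip behind it. The rest's board leans towards +y, with the trough on the −y side. Next I'll fit the planes.

```bash
cat >> h.py <<'E'
def rot(st):
    q=st["tool_rot"]; return R.from_quat([q[1],q[2],q[3],q[0]])
def delta(pos,M,pos0=None,R0=None):
    st=sensors.state(); R0=rot(st) if R0 is None else R0; p0=st["tool_pos"] if pos0 is None else pos0
    print("d",(R0.inv().apply(np.array(pos)-p0)).round(4),"w",np.degrees((R0.inv()*R.from_matrix(M)).as_rotvec()).round(2))
def plane(Q,n=6,tol=.003):
    for _ in range(n):
        c=Q.mean(0); nn=np.linalg.svd(Q-c,full_matrices=False)[2][2]
        if nn[1]<0: nn=-nn
        k=abs((Q-c)@nn)<tol
        Q=Q[k]
    print("plane c",c.round(4),"n",nn.round(4),"lean",np.degrees(np.arcsin(-nn[2])).round(2),"yaw",np.degrees(np.arctan2(-nn[0],nn[1])).round(2),len(Q))
    return c,nn,Q
E
python3 - <<'E'
from h import *
P=np.load("pics/top.npy")
def sel(r0,r1,c0,c1,f):
    Q=P[r0:r1,c0:c1].reshape(-1,3); Q=Q[np.isfinite(Q).all(1)]; return Q[f(Q)]
print("tall face")
c,n,Q=plane(sel(165,215,155,195,lambda q:(q[:,2]>.02)&(q[:,2]<.145)&(q[:,1]<.132)))
t=np.cross(n,[0,0,1]);t/=np.linalg.norm(t);u=np.cross(n,t);u*=np.sign(u[2])
s=(Q-c)@t; e=np.percentile(s,[1,99]); print("t",t,"u",u,"width",np.diff(e),"mid",c+t*e.mean(), "foot",c+t*e.mean()-u*c[2]/u[2], "top", ((Q-c)@u).max(),)
T=sel(165,215,145,175,lambda q:(q[:,2]>.15)); print("top edge pts",T.mean(0),T.min(0),T.max(0))
print("board")
c,n,Q=plane(sel(150,220,285,315,lambda q:(q[:,2]>.02)&(q[:,2]<.09)&(q[:,1]<-.13)))
t=np.cross(n,[0,0,1]);t/=np.linalg.norm(t);u=np.cross(n,t);u*=np.sign(u[2])
s=(Q-c)@t; e=np.percentile(s,[1,99]); m=c+t*e.mean(); print("width",np.diff(e),"mid at z10",m-u*(m[2]-.01)/u[2],"t",t)
F=sel(150,220,300,330,lambda q:(q[:,2]>.004)&(q[:,2]<.016)&(q[:,1]<-.155)); print("floor",F.mean(0),np.median(F[:,2]))
L=sel(150,220,315,332,lambda q:(q[:,2]>.017)); print("lip",L.mean(0),len(L))
E
```

```text
tall face
plane c [0.542  0.1129 0.0902] n [ 0.0036  0.9686 -0.2486] lean 14.39 yaw -0.21 769
t [ 0.99999324 -0.00367729  0.        ] u [9.14044815e-04 2.48562967e-01 9.68615309e-01] width [0.07836692] mid [0.53791343 0.11292734 0.09024843] foot [0.53782826 0.08976808 0.        ] top 0.056418529570882156
top edge pts [0.53595686 0.13330443 0.1556508 ] [0.49797966 0.12755538 0.1500503 ] [0.57368998 0.1397977  0.16019078]
board
plane c [ 0.499  -0.142   0.0587] n [ 0.226   0.9443 -0.2394] lean 13.85 yaw -13.46 163
width [0.07101971] mid at z10 [ 0.50172499 -0.15497217  0.01      ] t [ 0.97252647 -0.23279232  0.        ]
floor [ 0.5160537  -0.18294252  0.01020204] 0.010268166171310766
lip [ 0.50810691 -0.20662125  0.01991504] 160
```

```bash
cat >> h.py <<'E'
def frame(yaw,lean=14.):  # plate axes -> tool M (x=t, z=-u, y=-n)
    y,l=np.radians([yaw,lean]); t=np.array([np.cos(y),np.sin(y),0]); h=np.array([-np.sin(y),np.cos(y),0])
    u=h*np.sin(l)+np.array([0,0,1])*np.cos(l); n=h*np.cos(l)-np.array([0,0,1])*np.sin(l)
    return np.stack([t,-n,-u],1),t,u,n
E
python3 - <<'E'
from h import *
M,t,u,n=frame(-.2,14.2)
foot=np.array([.5372,.0898,0])+.005*n
print("hover");delta(foot+u*.230,M)
P=np.load("pics/top.npy")
Q=P[150:222,285:316].reshape(-1,3);Q=Q[np.isfinite(Q).all(1)]
c0=np.array([.499,-.142,.0587]);n0=np.array([.215,.947,-.24])
k=(abs((Q-c0)@n0)<.008)&(Q[:,2]>.018)&(Q[:,2]<.1);c,nn,Q=plane(Q[k])
t=np.cross(nn,[0,0,1]);t/=np.linalg.norm(t);u=np.cross(nn,t);u*=np.sign(u[2])
e=np.percentile((Q-c)@t,[.5,99.5]);m=c+t*e.mean();print("width",np.diff(e),"mid at z10",m-u*(m[2]-.01)/u[2])
E
```

```text
hover
d [ 0.5571 -0.5899  0.0096] w [-14.08  -2.41  19.4 ]
plane c [ 0.5197 -0.1459  0.062 ] n [ 0.2277  0.9424 -0.245 ] lean 14.18 yaw -13.58 358
width [0.10783951] mid at z10 [ 0.51928332 -0.15937834  0.01      ]
```

```bash
python3 -m pendant '[{"dx":0.28,"dy":-0.29,"dz":-0.03,"wx":-7,"wy":-1.2,"wz":9.7},{"dx":0.28,"dy":-0.29,"dz":-0.03,"wx":-7,"wy":-1.2,"wz":9.7},{"dx":0.28,"dy":-0.29,"dz":-0.03,"wx":-7,"wy":-1.2,"wz":9.7},{"dx":0.28,"dy":-0.29,"dz":-0.03,"wx":-7,"wy":-1.2,"wz":9.7},{"dx":0.28,"dy":-0.29,"dz":-0.03,"wx":-7,"wy":-1.2,"wz":9.7},{"dx":0.28,"dy":-0.29,"dz":-0.03,"wx":-7,"wy":-1.2,"wz":9.7},{"dx":0.28,"dy":-0.29,"dz":-0.03,"wx":-7,"wy":-1.2,"wz":9.7},{"dx":0.28,"dy":-0.29,"dz":-0.03,"wx":-7,"wy":-1.2,"wz":9.7},{"dx":0.28,"dy":-0.29,"dz":-0.03,"wx":-7,"wy":-1.2,"wz":9.7},{"dx":0.557,"dy":-0.59,"dz":0.0,"wx":-14.1,"wy":-2.4,"wz":19.4},{"dx":0.557,"dy":-0.59,"dz":0.0,"wx":-14.1,"wy":-2.4,"wz":19.4},{"dx":0.557,"dy":-0.59,"dz":0.0,"wx":-14.1,"wy":-2.4,"wz":19.4},{"dx":0.557,"dy":-0.59,"dz":0.0,"wx":-14.1,"wy":-2.4,"wz":19.4},{"dx":0.557,"dy":-0.59,"dz":0.0,"wx":-14.1,"wy":-2.4,"wz":19.4},{"dx":0.557,"dy":-0.59,"dz":0.0,"wx":-14.1,"wy":-2.4,"wz":19.4},{"dx":0.557,"dy":-0.59,"dz":0.0,"wx":-14.1,"wy":-2.4,"wz":19.4},{"dx":0.557,"dy":-0.59,"dz":0.0,"wx":-14.1,"wy":-2.4,"wz":19.4},{"dx":0.557,"dy":-0.59,"dz":0.0,"wx":-14.1,"wy":-2.4,"wz":19.4},{"dx":0.557,"dy":-0.59,"dz":0.0,"wx":-14.1,"wy":-2.4,"wz":19.4},{"dx":0.557,"dy":-0.59,"dz":0.0,"wx":-14.1,"wy":-2.4,"wz":19.4}]'
python3 - <<'E'
from h import *
M,t,u,n=frame(-.2,14.2); foot=np.array([.5372,.0898,0])+.005*n
print("remaining");delta(foot+u*.230,M)
im,d,P,T=cloud("wrist"); cv2.imwrite("pics/w1.png",im[...,::-1]); np.save("pics/w1.npy",P)
print(sensors.state()["joint_pos"].round(3), [(np.round(r["position"],3).tolist(),round(r["score"],2)) for r in finder.look_for("wrist","tall_plate")][:3])
E
```

```text
remaining
d [ 0.5571 -0.5899  0.0096] w [-14.08  -2.41  19.4 ]
[-1.353  0.053  1.613  0.     1.476 -0.119] []invalid input
```

View pics/w1.png

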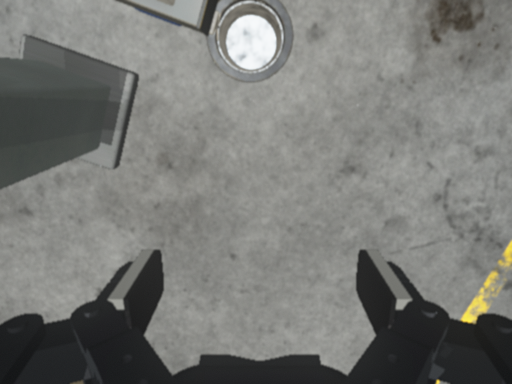

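The wrist picture only shows the floor, because the move was refused. The rows may need every field, so I'll test with a short one.

```bash
python3 -m pendant '[{"dx":0.28,"dy":-0.29,"dz":-0.03,"wx":-7,"wy":-1.2,"wz":9.7,"hand":0.2}]'
```

```text
time: 0.58
tool_pos: [0.2216, -0.5568, 0.2278]
tool_rot: [0.034, 0.993, 0.114, -0.002]
contact_force: [0.8, 1.2, -1.0]
gripper_width: 0.887
```

Run:
```python
from h import *
M,t,u,n=frame(-.2,14.2); foot=np.array([.5372,.0898,0])+.005*n
delta(foot+u*.230,M)
```

```text
d [ 0.4683 -0.6164 -0.04  ] w [-10.28  -1.47  13.26]
```

```bash
python3 -m pendant '[{"dx":0.468,"dy":-0.616,"dz":-0.04,"wx":-10.3,"wy":-1.5,"wz":13.3,"hand":0.2},{"dx":0.468,"dy":-0.616,"dz":-0.04,"wx":-10.3,"wy":-1.5,"wz":13.3,"hand":0.2},{"dx":0.468,"dy":-0.616,"dz":-0.04,"wx":-10.3,"wy":-1.5,"wz":13.3,"hand":0.2},{"dx":0.468,"dy":-0.616,"dz":-0.04,"wx":-10.3,"wy":-1.5,"wz":13.3,"hand":0.2},{"dx":0.468,"dy":-0.616,"dz":-0.04,"wx":-10.3,"wy":-1.5,"wz":13.3,"hand":0.2},{"dx":0.468,"dy":-0.616,"dz":-0.04,"wx":-10.3,"wy":-1.5,"wz":13.3,"hand":0.2},{"dx":0.468,"dy":-0.616,"dz":-0.04,"wx":-10.3,"wy":-1.5,"wz":13.3,"hand":0.2},{"dx":0.468,"dy":-0.616,"dz":-0.04,"wx":-10.3,"wy":-1.5,"wz":13.3,"hand":0.2},{"dx":0.468,"dy":-0.616,"dz":-0.04,"wx":-10.3,"wy":-1.5,"wz":13.3,"hand":0.2},{"dx":0.468,"dy":-0.616,"dz":-0.04,"wx":-10.3,"wy":-1.5,"wz":13.3,"hand":0.2},{"dx":0.468,"dy":-0.616,"dz":-0.04,"wx":-10.3,"wy":-1.5,"wz":13.3,"hand":0.2},{"dx":0.468,"dy":-0.616,"dz":-0.04,"wx":-10.3,"wy":-1.5,"wz":13.3,"hand":0.2},{"dx":0.468,"dy":-0.616,"dz":-0.04,"wx":-10.3,"wy":-1.5,"wz":13.3,"hand":0.2},{"dx":0.468,"dy":-0.616,"dz":-0.04,"wx":-10.3,"wy":-1.5,"wz":13.3,"hand":0.2},{"dx":0.468,"dy":-0.616,"dz":-0.04,"wx":-10.3,"wy":-1.5,"wz":13.3,"hand":0.2}]'
python3 - <<'E'
from h import *
M,t,u,n=frame(-.2,14.2); foot=np.array([.5372,.0898,0])+.005*n
print("remaining");delta(foot+u*.230,M)
E
```

```text
time: 1.83
tool_pos: [0.4752, 0.0225, 0.2273]
tool_rot: [0.127, 0.992, 0.001, 0.002]
contact_force: [0.7, -1.1, -0.1]
gripper_width: 0.608
remaining
d [ 0.0626 -0.1257 -0.0267] w [ 0.39 -0.35  0.31]
```

```bash
python3 -m pendant '[{"dx":0.063,"dy":-0.126,"dz":-0.027,"wx":-0.1,"wy":-0.1,"wz":0.1,"hand":0.2},{"dx":0.063,"dy":-0.126,"dz":-0.027,"hand":0.2},{"dx":0.063,"dy":-0.126,"dz":-0.027,"hand":0.2},{"dx":0.063,"dy":-0.126,"dz":-0.027,"hand":0.2},{"dx":0.063,"dy":-0.126,"dz":-0.027,"hand":0.2},{"dx":0.063,"dy":-0.126,"dz":-0.027,"hand":0.2},{"dx":0.063,"dy":-0.126,"dz":-0.027,"hand":0.2}]'
python3 - <<'E'
from h import *
M,t,u,n=frame(-.2,14.2); foot=np.array([.5372,.0898,0])+.005*n
print("remaining");delta(foot+u*.230,M)
im,d,P,T=cloud("wrist"); cv2.imwrite("pics/w2.png",im[...,::-1]); np.save("pics/w2.npy",P)
# points in tool-aligned frame relative to planned plate frame
q=(P-foot)@np.stack([t,n,u],1)
k=np.isfinite(P).all(-1)&(q[...,2]>.151)&(q[...,2]<.17)&(abs(q[...,1])<.015)
print("top edge local mean",q[k].mean(0),"pct",np.percentile(q[k],[2,98],0).round(4),k.sum())
k=np.isfinite(P).all(-1)&(q[...,2]>.02)&(q[...,2]<.148)&(abs(q[...,1]+.005)<.008)&(abs(q[...,0])<.05)
if k.sum()>50: plane(P[k])
print([(np.round(r["position"],3).tolist(),round(r["score"],2)) for r in finder.look_for("wrist","tall_plate")][:3])
E
```

```text
remaining
d [ 0.0626 -0.1257 -0.0267] w [ 0.39 -0.35  0.31]
top edge local mean [ 0.00357369 -0.00173774  0.15991423] pct [[-0.0369 -0.0053  0.1516]
 [ 0.0393  0.0047  0.1635]] 4617
plane c [0.5405 0.1143 0.0963] n [-0.0049  0.9677 -0.252 ] lean 14.6 yaw 0.29 9469
[([0.543, 0.125, 0.128], 0.85)]invalid input
```

View pics/w2.png

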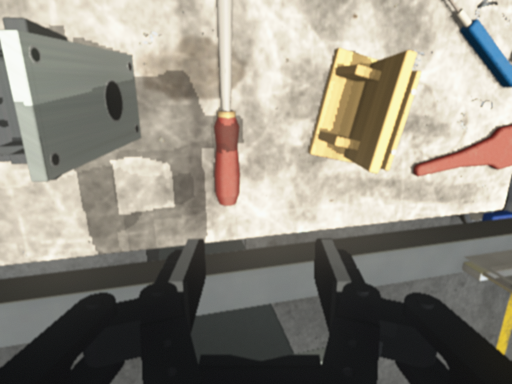

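The wrist view agrees with the fit: the plate is at (75,100) with its bore facing the camera, and the rest is at (370,110). Each row needs all seven fields.

```bash
python3 -m pendant '[{"dx":0.064,"dy":-0.126,"dz":-0.027,"wx":0.3,"wy":-0.3,"wz":0.3,"hand":0.2},{"dx":0.064,"dy":-0.126,"dz":-0.027,"wx":0.3,"wy":-0.3,"wz":0.3,"hand":0.2},{"dx":0.064,"dy":-0.126,"dz":-0.027,"wx":0.3,"wy":-0.3,"wz":0.3,"hand":0.2},{"dx":0.064,"dy":-0.126,"dz":-0.027,"wx":0.3,"wy":-0.3,"wz":0.3,"hand":0.2},{"dx":0.064,"dy":-0.126,"dz":-0.027,"wx":0.3,"wy":-0.3,"wz":0.3,"hand":0.2},{"dx":0.064,"dy":-0.126,"dz":-0.027,"wx":0.3,"wy":-0.3,"wz":0.3,"hand":0.2}]'
python3 - <<'E'
from h import *
M,t,u,n=frame(0,14.2); foot=np.array([.5384,.0898,0])+.005*n
print("to grasp TCP at 121");delta(foot+u*.121,M)
im,d,P,T=cloud("wrist"); cv2.imwrite("pics/w3.png",im[...,::-1]); np.save("pics/w3.npy",P)
q=(P-foot)@np.stack([t,n,u],1)
k=np.isfinite(P).all(-1)&(q[...,2]>.151)&(q[...,2]<.17)&(abs(q[...,1])<.015)
print("top edge local mean",q[k].mean(0),"pct",np.percentile(q[k],[2,98],0).round(4),k.sum())
P=np.load("pics/w2.npy")
c0=np.array([.5197,-.1459,.062]);n0=np.array([.2277,.9424,-.245])
k=np.isfinite(P).all(-1)&(abs((P-c0)@n0)<.02)&(P[...,2]>.09)&(P[...,2]<.11)&(np.linalg.norm(P-c0,axis=-1)<.09)
Q=P[k];print("board top",Q.mean(0),Q.min(0),Q.max(0),len(Q))
print(cv2.fitLine(Q[:,:2].astype(np.float32),cv2.DIST_HUBER,0,.01,.01).ravel())
E
```

```text
time: 2.43
tool_pos: [0.5384, 0.1491, 0.2213]
tool_rot: [0.125, 0.992, -0.001, -0.001]
contact_force: [-0.5, -0.3, -0.5]
gripper_width: 0.597
to grasp TCP at 121
d [ 0.0002 -0.002   0.108 ] w [ 0.12  0.11 -0.14]
top edge local mean [0.00320744 0.00050565 0.16201358] pct [[-0.0378 -0.0043  0.159 ]
 [ 0.0397  0.0054  0.1635]] 1737
board top [ 0.52882732 -0.13192346  0.09905672] [ 0.47322095 -0.14903241  0.09001734] [ 0.57986699 -0.11559586  0.10366359] 1780
[ 0.9699219  -0.24341632  0.5369027  -0.13330522]
```

```bash
python3 -m pendant '[{"dx":0.001,"dy":-0.002,"dz":0.03,"wx":0,"wy":0,"wz":0,"hand":0.2},{"dx":0.001,"dy":-0.002,"dz":0.06,"wx":0,"wy":0,"wz":0,"hand":0.2},{"dx":0.001,"dy":-0.002,"dz":0.09,"wx":0,"wy":0,"wz":0,"hand":0.2},{"dx":0.001,"dy":-0.002,"dz":0.108,"wx":0,"wy":0,"wz":0,"hand":0.2},{"dx":0.001,"dy":-0.002,"dz":0.108,"wx":0,"wy":0,"wz":0,"hand":0.2},{"dx":0.001,"dy":-0.002,"dz":0.108,"wx":0,"wy":0,"wz":0,"hand":-0.5},{"dx":0.001,"dy":-0.002,"dz":0.108,"wx":0,"wy":0,"wz":0,"hand":-0.5},{"dx":0.001,"dy":-0.002,"dz":0.108,"wx":0,"wy":0,"wz":0,"hand":-0.5},{"dx":0.001,"dy":-0.002,"dz":0.108,"wx":0,"wy":0,"wz":0,"hand":-0.5},{"dx":0.001,"dy":-0.002,"dz":0.108,"wx":0,"wy":0,"wz":0,"hand":-0.5},{"dx":0.001,"dy":-0.002,"dz":0.108,"wx":0,"wy":0,"wz":0,"hand":-0.5}]'
python3 - <<'E'
from h import *
st=sensors.state(); print(st["gripper_width"]*85, st["contact_force"])
im,d,P,T=cloud("wrist"); cv2.imwrite("pics/w4.png",im[...,::-1]); np.save("pics/w4.npy",P)
im,d,P,T=cloud("side"); cv2.imwrite("pics/s4.png",cv2.resize(im[100:300,150:350,::-1],(600,600)))
# plate gap sides: position of nearest features in tool frame
E
```

```text
time: 3.4
tool_pos: [0.5397, 0.1246, 0.1173]
tool_rot: [0.124, 0.992, -0.002, 0.0]
contact_force: [0.3, 0.5, 0.6]
gripper_width: 0.249
21.163554226373 [0.30942637 0.47697047 0.55617648]
```

View pics/s4.png

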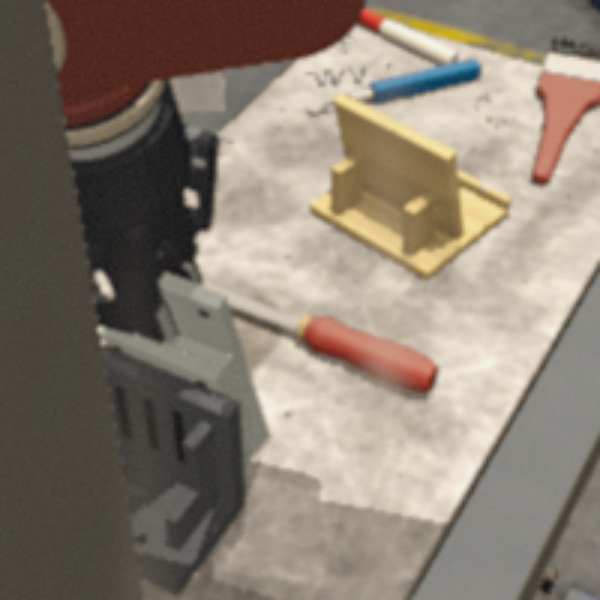

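The fingers straddle the plate, but the hand target of -0.5 only closed them to 21 mm. I'll close them fully.

```bash
python3 -m pendant '[{"dx":0,"dy":0,"dz":0,"wx":0,"wy":0,"wz":0,"hand":-1},{"dx":0,"dy":0,"dz":0,"wx":0,"wy":0,"wz":0,"hand":-1},{"dx":0,"dy":0,"dz":0,"wx":0,"wy":0,"wz":0,"hand":-1},{"dx":0,"dy":0,"dz":0,"wx":0,"wy":0,"wz":0,"hand":-1},{"dx":0,"dy":0,"dz":0,"wx":0,"wy":0,"wz":0,"hand":-1},{"dx":0,"dy":0,"dz":0,"wx":0,"wy":0,"wz":0,"hand":-1}]'
```

```text
time: 4.0
tool_pos: [0.5393, 0.1243, 0.1165]
tool_rot: [0.124, 0.992, -0.002, -0.0]
contact_force: [0.0, -0.2, 1.2]
gripper_width: 0.106
```

```bash
python3 -m pendant '[{"dx":0,"dy":0.001,"dz":-0.003,"wx":0,"wy":0,"wz":0,"hand":-1},{"dx":0,"dy":0.002,"dz":-0.01,"wx":0,"wy":0,"wz":0,"hand":-1},{"dx":0,"dy":0.003,"dz":-0.02,"wx":0,"wy":0,"wz":0,"hand":-1},{"dx":0,"dy":0.004,"dz":-0.035,"wx":0,"wy":0,"wz":0,"hand":-1},{"dx":0,"dy":0.005,"dz":-0.055,"wx":0,"wy":0,"wz":0,"hand":-1},{"dx":0,"dy":0.006,"dz":-0.075,"wx":0,"wy":0,"wz":0,"hand":-1},{"dx":0,"dy":0.006,"dz":-0.1,"wx":0,"wy":0,"wz":0,"hand":-1},{"dx":0,"dy":0.006,"dz":-0.125,"wx":0,"wy":0,"wz":0,"hand":-1},{"dx":0,"dy":0.006,"dz":-0.15,"wx":0,"wy":0,"wz":0,"hand":-1},{"dx":0,"dy":0.006,"dz":-0.15,"wx":0,"wy":0,"wz":0,"hand":-1},{"dx":0,"dy":0.006,"dz":-0.15,"wx":0,"wy":0,"wz":0,"hand":-1}]'
python3 - <<'E'
from h import *
im,d,P,T=cloud("side"); cv2.imwrite("pics/s5.png",cv2.resize(im[60:300,150:350,::-1],(500,600)))
np.save("pics/s5.npy",P)
im,d,P,T=cloud("top"); cv2.imwrite("pics/t5.png",im[...,::-1]); np.save("pics/t5.npy",P)
for n in("tall_plate","short_plate_1"): print(n,[(np.round(r["position"],3).tolist(),round(r["score"],2)) for r in finder.look_for("top",n)][:3])
E
```

```text
time: 4.92
tool_pos: [0.5402, 0.156, 0.2651]
tool_rot: [0.124, 0.992, -0.002, 0.002]
contact_force: [0.5, -0.5, -3.5]
gripper_width: 0.107
tall_plate [([0.523, 0.138, 0.221], 0.94)]
short_plate_1 [([0.531, 0.117, 0.066], 0.8), ([0.498, 0.134, 0.088], 0.59)]
```

View pics/s5.png

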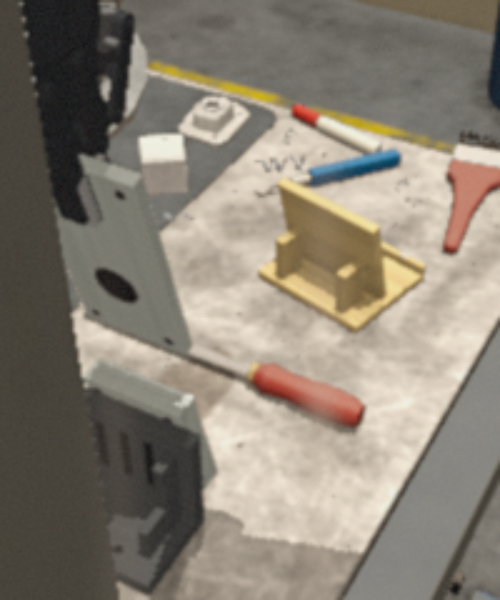

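The tall plate is held clear with its foot near (140,335), and both short plates still lean on the angle plate near (140,390). Next I'll measure the plate's pose in the hand and refine the rest's pose.

Run:
```python
from h import *
st=sensors.state(); M=rot(st).as_matrix(); p=st["tool_pos"]
for f in("t5","s5"):
    P=np.load(f"pics/{f}.npy"); P=P[np.isfinite(P).all(-1)]; q=(P-p)@M
    k=(abs(q[:,0])<.047)&(abs(q[:,1])<.012)&(q[:,2]>.015)&(q[:,2]<.135)
    Q=q[k]; print(f,len(Q),"x",np.percentile(Q[:,0],[1,99]),"y med",np.median(Q[:,1]),"z",np.percentile(Q[:,2],[.5,99.5,100]))
    c=Q.mean(0); nn=np.linalg.svd(Q-c,full_matrices=False)[2][2]; print("normal in tool",nn*np.sign(nn[1]),"c",c)
    q2=q[(abs(q[:,0])<.047)&(abs(q[:,1])<.012)]; print("max z edge hist",np.histogram(q2[:,2],bins=[-.06,-.045,-.04,-.035,.1,.11,.115,.12,.125,.13])[0])
# rest: floor front/back lines, lip from top
P=np.load("pics/t5.npy"); Q=P[150:222,285:316].reshape(-1,3);Q=Q[np.isfinite(Q).all(1)]
c0=np.array([.5197,-.1459,.062]);n0=np.array([.2277,.9424,-.245])
k=(abs((Q-c0)@n0)<.008)&(Q[:,2]>.018)&(Q[:,2]<.1);plane(Q[k])
Y=np.radians(-13.8);t=np.array([np.cos(Y),np.sin(Y),0]);h=np.array([-t[1],t[0],0]);o=np.array([.5193,-.1594,0])
for f in("top","t5","w2","w3"):
    P=np.load(f"pics/{f}.npy");P=P[np.isfinite(P).all(-1)];q=np.stack([(P-o)@h,(P-o)@t,P[:,2]],1)
    lip=q[(q[:,2]>.016)&(q[:,2]<.026)&(q[:,0]<-.03)&(q[:,0]>-.07)&(abs(q[:,1])<.06)]
    top=q[(q[:,2]>.092)&(q[:,2]<.11)&(abs(q[:,0]-.03)<.03)&(abs(q[:,1])<.07)]
    for nm,L in(("lip",lip),("top",top)):
        if len(L)>20: print(f,nm,len(L),"x",np.percentile(L[:,0],[3,50,97]).round(4),"y",np.percentile(L[:,1],[1,99]).round(4),"slope deg",np.degrees(np.polyfit(L[:,1],L[:,0],1)[0]).round(2), "z",np.median(L[:,2]).round(4))
```

```text
t5 989 x [-0.0395775   0.03895754] y med 0.005012551173491454 z [0.01609384 0.11465728 0.11649045]
normal in tool [-0.01676079  0.99985404  0.00331397] c [-0.00389989  0.0047922   0.0644366 ]
max z edge hist [  32  128   41 1196   90   40    4    0    0]
s5 1501 x [-0.03905452  0.03941501] y med -0.004965628806894884 z [0.01560325 0.11288114 0.11387371]
normal in tool [0.03036761 0.99953806 0.00121571] c [-0.00505615 -0.00450496  0.06179793]
max z edge hist [ 214  117   72 2006  126   46    0    0    0]
plane c [ 0.5206 -0.1459  0.0627] n [ 0.2282  0.9416 -0.2475] lean 14.33 yaw -13.62 358
top lip 174 x [-0.0519 -0.0484 -0.045 ] y [-0.0567  0.0579] slope deg 0.51 z 0.0196
top top 303 x [0.0208 0.0267 0.032 ] y [-0.0533  0.0535] slope deg 0.43 z 0.1005
t5 lip 173 x [-0.052  -0.0484 -0.0452] y [-0.0555  0.0584] slope deg 0.33 z 0.02
t5 top 293 x [0.0211 0.0268 0.032 ] y [-0.0538  0.0535] slope deg 0.4 z 0.1004
w2 lip 662 x [-0.052  -0.0473 -0.0449] y [-0.057   0.0584] slope deg 0.41 z 0.0194
w2 top 1682 x [0.0236 0.0295 0.0324] y [-0.0527  0.054 ] slope deg 0.34 z 0.1004
w3 top 1312 x [0.0239 0.0307 0.0328] y [-0.0529  0.05  ] slope deg 1.2 z 0.0996
```

```bash
cat >> h.py <<'E'
def place(up,off,yaw=-13.4,lean=14.2,L=.116):
    M,t,u,n=frame(yaw,lean); foot=np.array([.5193,-.1594,.010])-.005*n+np.array([0,0,0.])
    delta(foot+u*(L+up)-n*off,M)
E
python3 -c "
from h import *
place(.135,.010)"
```

```text
d [-0.007   0.2594  0.0699] w [ 0.17 -2.99 12.82]
```

```bash
python3 -m pendant '[{"dx":0,"dy":0.01,"dz":0.003,"wx":0,"wy":-0.1,"wz":0.5,"hand":-1},{"dx":-0.001,"dy":0.03,"dz":0.008,"wx":0,"wy":-0.4,"wz":1.5,"hand":-1},{"dx":-0.002,"dy":0.06,"dz":0.015,"wx":0,"wy":-0.7,"wz":3,"hand":-1},{"dx":-0.003,"dy":0.09,"dz":0.023,"wx":0.1,"wy":-1.1,"wz":4.5,"hand":-1},{"dx":-0.004,"dy":0.12,"dz":0.031,"wx":0.1,"wy":-1.4,"wz":6,"hand":-1},{"dx":-0.005,"dy":0.15,"dz":0.039,"wx":0.1,"wy":-1.8,"wz":7.5,"hand":-1},{"dx":-0.005,"dy":0.18,"dz":0.047,"wx":0.1,"wy":-2.1,"wz":9,"hand":-1},{"dx":-0.006,"dy":0.21,"dz":0.055,"wx":0.2,"wy":-2.4,"wz":10.4,"hand":-1},{"dx":-0.006,"dy":0.235,"dz":0.062,"wx":0.2,"wy":-2.7,"wz":11.7,"hand":-1},{"dx":-0.007,"dy":0.252,"dz":0.068,"wx":0.2,"wy":-2.9,"wz":12.5,"hand":-1},{"dx":-0.007,"dy":0.259,"dz":0.07,"wx":0.2,"wy":-3,"wz":12.8,"hand":-1},{"dx":-0.007,"dy":0.259,"dz":0.07,"wx":0.2,"wy":-3,"wz":12.8,"hand":-1},{"dx":-0.007,"dy":0.259,"dz":0.07,"wx":0.2,"wy":-3,"wz":12.8,"hand":-1}]'
python3 - <<'E'
from h import *
place(.012,.006)
st=sensors.state(); M=rot(st).as_matrix(); p=st["tool_pos"]
for f in("top","side"):
    im,d,P,T=cloud(f); np.save(f"pics/{f}6.npy",P); P=P[np.isfinite(P).all(-1)]; q=(P-p)@M
    Q=q[(abs(q[:,0])<.047)&(abs(q[:,1])<.012)&(q[:,2]>.015)&(q[:,2]<.125)]
    c=Q.mean(0); nn=np.linalg.svd(Q-c,full_matrices=False)[2][2]; print(f,len(Q),"normal",nn*np.sign(nn[1]),"c",c,"x",np.percentile(Q[:,0],[1,99]),"zmax",Q[:,2].max())
E
```

```text
time: 6.2
tool_pos: [0.5309, -0.1128, 0.2585]
tool_rot: [0.121, 0.986, -0.116, -0.013]
contact_force: [0.4, -0.2, -3.3]
gripper_width: 0.108
d [-0.0008 -0.003   0.1247] w [-0.17 -0.11 -0.03]
top 144 normal [-0.00990673  0.99988779  0.01123682] c [-0.00612469  0.00485627  0.09613305] x [-0.04084435  0.03051665] zmax 0.1184772320735456
side 1254 normal [ 2.73644074e-02  9.99625069e-01 -9.53790663e-04] c [-0.00590215 -0.00505369  0.06385558] x [-0.0414253   0.03772633] zmax 0.11857594841641718
```

```bash
python3 -m pendant '[{"dx":0,"dy":-0.001,"dz":0.01,"wx":0,"wy":0,"wz":0,"hand":-1},{"dx":-0.001,"dy":-0.002,"dz":0.03,"wx":0,"wy":0,"wz":0,"hand":-1},{"dx":-0.001,"dy":-0.003,"dz":0.055,"wx":0,"wy":0,"wz":0,"hand":-1},{"dx":-0.001,"dy":-0.003,"dz":0.08,"wx":0,"wy":0,"wz":0,"hand":-1},{"dx":-0.001,"dy":-0.003,"dz":0.1,"wx":0,"wy":0,"wz":0,"hand":-1},{"dx":-0.001,"dy":-0.003,"dz":0.115,"wx":0,"wy":0,"wz":0,"hand":-1},{"dx":-0.001,"dy":-0.003,"dz":0.125,"wx":0,"wy":0,"wz":0,"hand":-1},{"dx":-0.001,"dy":-0.003,"dz":0.125,"wx":0,"wy":0,"wz":0,"hand":-1},{"dx":-0.001,"dy":-0.003,"dz":0.125,"wx":0,"wy":0,"wz":0,"hand":-1}]'
python3 - <<'E'
from h import *
place(0,.0)
im,d,P,T=cloud("side"); np.save("pics/s7.npy",P);a=cv2.resize(im[100:220,220:340,::-1],(400,400),interpolation=cv2.INTER_CUBIC)
im,d,P,T=cloud("top"); np.save("pics/t7.npy",P);b=cv2.resize(im[140:230,260:350,::-1],(400,400),interpolation=cv2.INTER_CUBIC)
cv2.imwrite("pics/c7.png",np.hstack([a,b]))
E
```

```text
time: 7.05
tool_pos: [0.5244, -0.1388, 0.1369]
tool_rot: [0.122, 0.986, -0.115, -0.013]
contact_force: [0.5, -0.2, -2.4]
gripper_width: 0.106
d [-0.0002 -0.0055  0.0122] w [-0.14 -0.16  0.04]
```

View pics/c7.png

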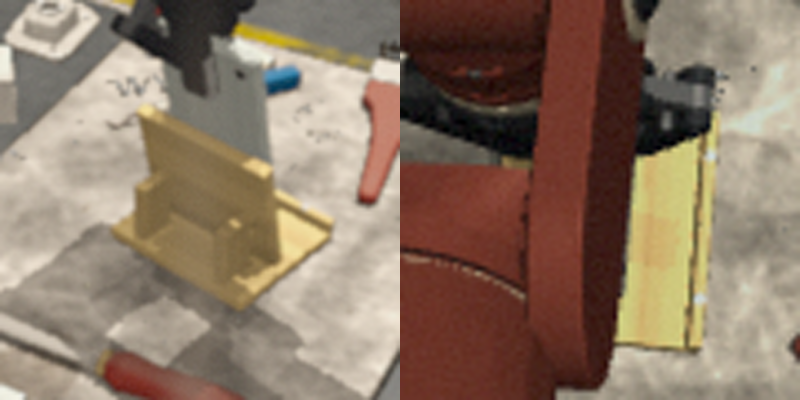

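The plate is in front of the board: its face is at (220,100) in the left half, above the trough. I'll lower it to contact in small steps.

```bash
python3 -m pendant '[{"dx":0,"dy":-0.001,"dz":0.003,"wx":-0.1,"wy":-0.1,"wz":0,"hand":-1},{"dx":0,"dy":-0.002,"dz":0.006,"wx":-0.1,"wy":-0.1,"wz":0,"hand":-1},{"dx":0,"dy":-0.002,"dz":0.008,"wx":-0.1,"wy":-0.1,"wz":0,"hand":-1},{"dx":0,"dy":-0.002,"dz":0.008,"wx":-0.1,"wy":-0.1,"wz":0,"hand":-1}]'; python3 -m pendant '[{"dx":0,"dy":0,"dz":0.001,"wx":0,"wy":0,"wz":0,"hand":-1},{"dx":0,"dy":0,"dz":0.001,"wx":0,"wy":0,"wz":0,"hand":-1}]'; python3 -m pendant '[{"dx":0,"dy":0,"dz":0.001,"wx":0,"wy":0,"wz":0,"hand":-1},{"dx":0,"dy":0,"dz":0.001,"wx":0,"wy":0,"wz":0,"hand":-1}]'
```

```text
time: 7.48
tool_pos: [0.5243, -0.1392, 0.1286]
tool_rot: [0.122, 0.986, -0.116, -0.014]
contact_force: [0.3, -0.1, -2.7]
gripper_width: 0.109
time: 7.65
tool_pos: [0.5244, -0.1396, 0.1279]
tool_rot: [0.123, 0.986, -0.116, -0.014]
contact_force: [-0.8, -0.5, -2.6]
gripper_width: 0.109
time: 7.82
tool_pos: [0.5244, -0.1399, 0.127]
tool_rot: [0.123, 0.986, -0.116, -0.014]
contact_force: [0.0, 0.2, -2.3]
gripper_width: 0.106
```

```bash
for i in 1; do python3 -m pendant '[{"dx":0,"dy":0,"dz":0.001,"wx":0,"wy":0,"wz":0,"hand":-1},{"dx":0,"dy":0,"dz":0.001,"wx":0,"wy":0,"wz":0,"hand":-1}]'; python3 -m pendant '[{"dx":0,"dy":0,"dz":0.001,"wx":0,"wy":0,"wz":0,"hand":-1},{"dx":0,"dy":0,"dz":0.001,"wx":0,"wy":0,"wz":0,"hand":-1}]';  python3 -m pendant '[{"dx":0,"dy":0,"dz":0.001,"wx":0,"wy":0,"wz":0,"hand":-1},{"dx":0,"dy":0,"dz":0.001,"wx":0,"wy":0,"wz":0,"hand":-1}]'; done
python3 -c "
from h import *
place(0,.0)"
```

```text
time: 7.98
tool_pos: [0.5246, -0.1401, 0.1267]
tool_rot: [0.123, 0.986, -0.116, -0.013]
contact_force: [-0.3, 1.1, -0.3]
gripper_width: 0.11
time: 8.15
tool_pos: [0.5249, -0.1402, 0.1266]
tool_rot: [0.123, 0.986, -0.116, -0.013]
contact_force: [-1.5, 2.6, 4.8]
gripper_width: 0.104
time: 8.32
tool_pos: [0.525, -0.1404, 0.1266]
tool_rot: [0.122, 0.986, -0.116, -0.013]
contact_force: [-2.2, 4.5, 8.8]
gripper_width: 0.112
d [-0.0012 -0.0044  0.0019] w [-0.06 -0.17 -0.05]
```

The foot is on the trough floor (force rises by about 11 N). I'll ease off and then slide towards the board.

```bash
python3 -m pendant '[{"dx":-0.001,"dy":0,"dz":-0.002,"wx":0,"wy":0,"wz":0,"hand":-1},{"dx":-0.001,"dy":-0.0015,"dz":-0.002,"wx":0,"wy":0,"wz":0,"hand":-1},{"dx":-0.001,"dy":-0.002,"dz":-0.002,"wx":0,"wy":0,"wz":0,"hand":-1}]'; for i in 1 ; do python3 -m pendant '[{"dx":0,"dy":-0.001,"dz":0,"wx":0,"wy":0,"wz":0,"hand":-1},{"dx":0,"dy":-0.001,"dz":0,"wx":0,"wy":0,"wz":0,"hand":-1}]';  python3 -m pendant '[{"dx":0,"dy":-0.001,"dz":0,"wx":0,"wy":0,"wz":0,"hand":-1},{"dx":0,"dy":-0.001,"dz":0,"wx":0,"wy":0,"wz":0,"hand":-1}]';  python3 -m pendant '[{"dx":0,"dy":-0.001,"dz":0,"wx":0,"wy":0,"wz":0,"hand":-1},{"dx":0,"dy":-0.001,"dz":0,"wx":0,"wy":0,"wz":0,"hand":-1}]'; done
python3 -c "
from h import *
place(0,.0); print(sensors.state()['ft_torque'])"
```

```text
time: 8.57
tool_pos: [0.5242, -0.1386, 0.1265]
tool_rot: [0.124, 0.985, -0.116, -0.013]
contact_force: [-0.3, -1.2, 2.6]
gripper_width: 0.109
time: 8.73
tool_pos: [0.5244, -0.138, 0.1264]
tool_rot: [0.124, 0.985, -0.116, -0.013]
contact_force: [-1.6, -3.8, 3.9]
gripper_width: 0.11
time: 8.9
tool_pos: [0.5247, -0.1372, 0.1263]
tool_rot: [0.124, 0.985, -0.116, -0.013]
contact_force: [-1.3, -3.3, 5.7]
gripper_width: 0.108
time: 9.07
tool_pos: [0.525, -0.1364, 0.1263]
tool_rot: [0.124, 0.985, -0.116, -0.013]
contact_force: [-1.7, -3.4, 6.6]
gripper_width: 0.109
d [-0.0002 -0.0006  0.0025] w [ 0.15 -0.19 -0.01]
[-1.41044054  0.6380093  -0.0226287 ]
```

```bash
python3 -m pendant '[{"dx":0,"dy":-0.001,"dz":-0.0005,"wx":0,"wy":0,"wz":0,"hand":-1},{"dx":0,"dy":-0.001,"dz":-0.0005,"wx":0,"wy":0,"wz":0,"hand":-1}]';  python3 -m pendant '[{"dx":0,"dy":-0.001,"dz":0,"wx":0,"wy":0,"wz":0,"hand":-1},{"dx":0,"dy":-0.001,"dz":0,"wx":0,"wy":0,"wz":0,"hand":-1}]';  python3 -m pendant '[{"dx":0,"dy":-0.001,"dz":0,"wx":0,"wy":0,"wz":0,"hand":-1},{"dx":0,"dy":-0.001,"dz":0,"wx":0,"wy":0,"wz":0,"hand":-1}]'
python3 - <<'E'
from h import *
place(0,.0); st=sensors.state(); print(st['ft_torque'])
im,d,P,T=cloud("side"); np.save("pics/s8.npy",P);a=cv2.resize(im[100:220,220:340,::-1],(600,600),interpolation=cv2.INTER_CUBIC)
cv2.imwrite("pics/c8.png",a)
E
```

```text
time: 9.23
tool_pos: [0.5251, -0.1358, 0.1263]
tool_rot: [0.125, 0.985, -0.116, -0.013]
contact_force: [-1.7, -5.6, 4.5]
gripper_width: 0.11
time: 9.4
tool_pos: [0.5251, -0.1358, 0.1263]
tool_rot: [0.126, 0.985, -0.116, -0.013]
contact_force: [-2.6, -9.1, 5.1]
gripper_width: 0.109
time: 9.57
tool_pos: [0.5251, -0.1357, 0.1263]
tool_rot: [0.127, 0.985, -0.116, -0.013]
contact_force: [-3.5, -11.7, 6.1]
gripper_width: 0.108
d [-0.0002  0.0002  0.0027] w [ 0.42 -0.16 -0.05]
[-2.44869455  0.83473523 -0.06724863]
```

View pics/c8.png

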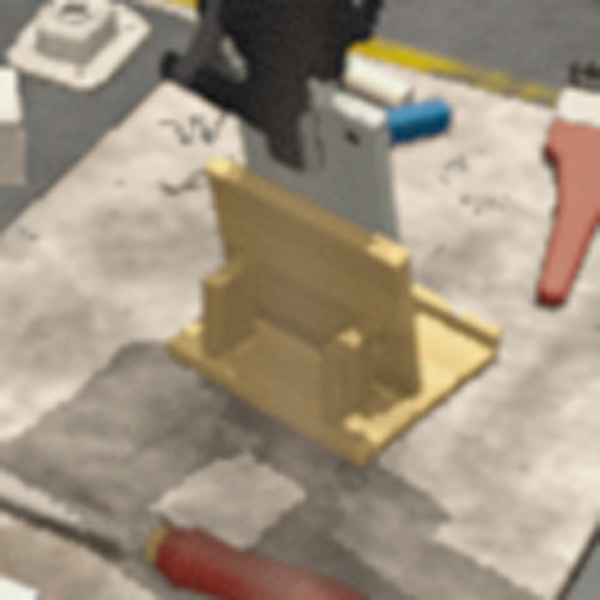

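The plate is against the board: side force climbed to 12 N with no further travel. I'll relax the push and open gently.

```bash
python3 -m pendant '[{"dx":0,"dy":0.0015,"dz":-0.0005,"wx":0,"wy":0,"wz":0,"hand":-1},{"dx":0,"dy":0.0015,"dz":-0.0005,"wx":0,"wy":0,"wz":0,"hand":-1},{"dx":0,"dy":0.0015,"dz":-0.0005,"wx":0,"wy":0,"wz":0,"hand":-0.7},{"dx":0,"dy":0.0015,"dz":-0.0005,"wx":0,"wy":0,"wz":0,"hand":-0.6},{"dx":0,"dy":0.0015,"dz":-0.0005,"wx":0,"wy":0,"wz":0,"hand":-0.4},{"dx":0,"dy":0.0015,"dz":-0.0005,"wx":0,"wy":0,"wz":0,"hand":-0.2},{"dx":0,"dy":0.0015,"dz":-0.0005,"wx":0,"wy":0,"wz":0,"hand":0},{"dx":0,"dy":0.0015,"dz":-0.0005,"wx":0,"wy":0,"wz":0,"hand":0},{"dx":0,"dy":0.0015,"dz":-0.0005,"wx":0,"wy":0,"wz":0,"hand":0},{"dx":0,"dy":0.0015,"dz":-0.0005,"wx":0,"wy":0,"wz":0,"hand":0},{"dx":0,"dy":0.0015,"dz":-0.0005,"wx":0,"wy":0,"wz":0,"hand":0}]'
```

```text
time: 10.53
tool_pos: [0.5249, -0.1334, 0.1255]
tool_rot: [0.122, 0.986, -0.116, -0.013]
contact_force: [0.7, -0.7, 0.3]
gripper_width: 0.5
```

```bash
python3 -m pendant '[{"dx":0,"dy":0.001,"dz":-0.01,"wx":0,"wy":0,"wz":0,"hand":0},{"dx":0,"dy":0.002,"dz":-0.03,"wx":0,"wy":0,"wz":0,"hand":0},{"dx":0,"dy":0.002,"dz":-0.055,"wx":0,"wy":0,"wz":0,"hand":0},{"dx":0,"dy":0.002,"dz":-0.085,"wx":0,"wy":0,"wz":0,"hand":0},{"dx":0,"dy":0.002,"dz":-0.12,"wx":0,"wy":0,"wz":0,"hand":0},{"dx":0,"dy":0.002,"dz":-0.15,"wx":0,"wy":0,"wz":0,"hand":0},{"dx":0,"dy":-0.04,"dz":-0.17,"wx":0,"wy":0,"wz":0,"hand":0},{"dx":0,"dy":-0.08,"dz":-0.17,"wx":0,"wy":0,"wz":0,"hand":0},{"dx":0,"dy":-0.12,"dz":-0.17,"wx":0,"wy":0,"wz":0,"hand":0},{"dx":0,"dy":-0.12,"dz":-0.17,"wx":0,"wy":0,"wz":0,"hand":0},{"dx":0,"dy":-0.12,"dz":-0.17,"wx":0,"wy":0,"wz":0,"hand":0},{"dx":0,"dy":-0.12,"dz":-0.17,"wx":0,"wy":0,"wz":0,"hand":0}]'
python3 - <<'E'
from h import *
im,d,P,T=cloud("top"); t=cv2.resize(im[140:230,120:350,::-1],(790,309),interpolation=cv2.INTER_CUBIC); np.save("pics/t9.npy",P)
im2,d2,P2,_=cloud("wrist"); np.save("pics/w9.npy",P2)
b=cv2.resize(im2[...,::-1],(388,291)); im3=cams.grab_frame("side")[0]; c=cv2.resize(im3[80:300,150:350,::-1],(402,291))
cv2.imwrite("pics/c9.png",np.vstack([t,np.hstack([b,c])]))
Y=np.radians(-13.4);t=np.array([np.cos(Y),np.sin(Y),0]);h=np.array([-t[1],t[0],0]);o=np.array([.5193,-.1594,0])
for f,PP in(("top",P),("wrist",P2)):
    A=PP[np.isfinite(PP).all(-1)];q=np.stack([(A-o)@h,(A-o)@t,A[:,2]],1)
    k=(q[:,2]>.03)&(q[:,2]<.155)&(abs(q[:,1])<.05)&(abs(q[:,0]-.249*(q[:,2]-.01)+.0103)<.008)
    print(f,"tall face",k.sum(),"y",np.percentile(q[k][:,1],[1,99]),"zmax",A[(abs(q[:,1])<.05)&(abs(q[:,0]-.035)<.03)][:,2].max())
    if k.sum()>50: plane(A[k])
    k=(A[:,2]>.02)&(A[:,2]<.1)&(abs(A[:,0]-.538)<.045)&(abs(A[:,1]-.100-.25*A[:,2])<.008)
    if k.sum()>50: print("short front");plane(A[k])
print(sensors.state()["contact_force"])
E
```

```text
time: 11.53
tool_pos: [0.5613, 0.0203, 0.2615]
tool_rot: [0.123, 0.986, -0.115, -0.013]
contact_force: [-0.1, -1.1, -0.2]
gripper_width: 0.501
top tall face 545 y [-0.04019121  0.03830594] zmax 0.1691108334378717
plane c [ 0.5196 -0.1483  0.0962] n [ 0.2266  0.9312 -0.2856] lean 16.59 yaw -13.68 515
wrist tall face 57 y [0.03962697 0.03997207] zmax 0.16680799734449242
plane c [ 0.563  -0.1474  0.1198] n [-0.971  0.239 -0.003] lean 0.17 yaw 76.17 57
short front
plane c [0.5412 0.1165 0.0645] n [-0.0071  0.9685 -0.2489] lean 14.41 yaw 0.42 3191
[-0.12513436  0.26531462 -0.03315078]
```

View pics/c9.png

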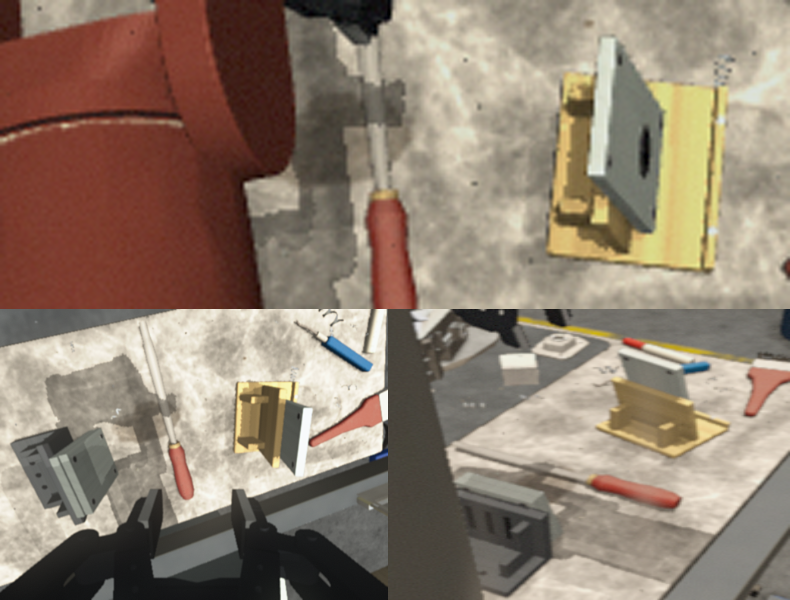

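The tall plate stands on the rest, and the short plates still lean in the stack (lower-left panel, (85,475)). The top fit shows 16.6° of lean, so the foot may be a few mm off the board. I'll check the profile.

Run:
```python
from h import *
Y=np.radians(-13.4);t=np.array([np.cos(Y),np.sin(Y),0]);h=np.array([-t[1],t[0],0]);o=np.array([.5193,-.1594,0])
def loc(f):
    A=np.load(f"pics/{f}.npy");A=A[np.isfinite(A).all(-1)];return np.stack([(A-o)@h,(A-o)@t,A[:,2]],1)
a,b=loc("t9"),loc("top")
for z in np.arange(.015,.165,.01):
    r=[]
    for q in(a,b):
        k=(abs(q[:,2]-z)<.005)&(abs(q[:,1])<.035)&(abs(q[:,0]-.249*(z-.01)+.005)<.014)
        r+= [k.sum(), np.median(q[k][:,0]-.249*(q[k][:,2]-.01)).round(4) if k.sum() else None]
    print(z.round(3),"plate",r[:2],"board",r[2:])
```

```text
0.015 plate [np.int64(51), np.float64(-0.0152)] board [np.int64(168), np.float64(-0.0089)]
0.025 plate [np.int64(27), np.float64(-0.0142)] board [np.int64(26), np.float64(0.0001)]
0.035 plate [np.int64(28), np.float64(-0.0137)] board [np.int64(24), np.float64(0.0001)]
0.045 plate [np.int64(36), np.float64(-0.0132)] board [np.int64(26), np.float64(0.0002)]
0.055 plate [np.int64(24), np.float64(-0.0127)] board [np.int64(28), np.float64(0.0002)]
0.065 plate [np.int64(34), np.float64(-0.0124)] board [np.int64(22), np.float64(0.0)]
0.075 plate [np.int64(31), np.float64(-0.0118)] board [np.int64(29), np.float64(0.0001)]
0.085 plate [np.int64(41), np.float64(-0.0113)] board [np.int64(27), np.float64(0.0)]
0.095 plate [np.int64(32), np.float64(-0.0108)] board [np.int64(55), np.float64(0.0005)]
0.105 plate [np.int64(35), np.float64(-0.0103)] board [np.int64(126), np.float64(0.0039)]
0.115 plate [np.int64(42), np.float64(-0.0098)] board [np.int64(0), None]
0.125 plate [np.int64(35), np.float64(-0.0093)] board [np.int64(0), None]
0.135 plate [np.int64(41), np.float64(-0.0088)] board [np.int64(0), None]
0.145 plate [np.int64(40), np.float64(-0.0083)] board [np.int64(0), None]
0.155 plate [np.int64(42), np.float64(-0.0079)] board [np.int64(0), None]
0.165 plate [np.int64(210), np.float64(-0.0029)] board [np.int64(0), None]
```

The foot is about 5 mm off the board: lean is about 16.7° against the board's 14.2°, because pushing above the board edge kicked the foot out. To mend it, I'll regrip at the present lean, lift 2–3 mm, rotate to the board's lean with no push, set down and release.

```bash
cat >> h.py <<'E'
def go(x,z,up,lean,yaw=-13.5):  # TCP at local (x,z) + up along u
    M,t,u,n=frame(yaw,lean); hh=np.array([-t[1],t[0],0]); delta(np.array([.5193,-.1594,0])+hh*x+np.array([0,0,z])+u*up,M)
E
python3 -c "
from h import *
go(.0246,.125,.09,16.65)"
```

```text
d [0.0007 0.1166 0.0815] w [-2.49 -0.16 -0.02]
```

```bash
python3 -m pendant '[{"dx":0,"dy":0.04,"dz":0.01,"wx":-1,"wy":-0.1,"wz":0,"hand":0},{"dx":0.001,"dy":0.08,"dz":0.03,"wx":-2,"wy":-0.1,"wz":0,"hand":0},{"dx":0.001,"dy":0.117,"dz":0.055,"wx":-2.5,"wy":-0.2,"wz":0,"hand":0},{"dx":0.001,"dy":0.117,"dz":0.08,"wx":-2.5,"wy":-0.2,"wz":0,"hand":0},{"dx":0.001,"dy":0.117,"dz":0.08,"wx":-2.5,"wy":-0.2,"wz":0,"hand":0},{"dx":0.001,"dy":0.117,"dz":0.08,"wx":-2.5,"wy":-0.2,"wz":0,"hand":0}]'
python3 -c "
from h import *
go(.0246,.125,0,16.65)"
```

```text
time: 12.18
tool_pos: [0.5301, -0.1106, 0.2108]
tool_rot: [0.144, 0.983, -0.117, -0.019]
contact_force: [-0.0, 0.6, 1.0]
gripper_width: 0.501
d [ 0.0014 -0.0003  0.0895] w [ 0.    0.29 -0.05]
```

```bash
python3 -m pendant '[{"dx":0.001,"dy":0,"dz":0.03,"wx":0,"wy":0.2,"wz":0,"hand":0},{"dx":0.001,"dy":0,"dz":0.06,"wx":0,"wy":0.2,"wz":0,"hand":0},{"dx":0.001,"dy":0,"dz":0.08,"wx":0,"wy":0.2,"wz":0,"hand":0},{"dx":0.001,"dy":0,"dz":0.0895,"wx":0,"wy":0.2,"wz":0,"hand":0},{"dx":0.001,"dy":0,"dz":0.0895,"wx":0,"wy":0.2,"wz":0,"hand":0},{"dx":0.001,"dy":0,"dz":0.0895,"wx":0,"wy":0.2,"wz":0,"hand":-1},{"dx":0.001,"dy":0,"dz":0.0895,"wx":0,"wy":0.2,"wz":0,"hand":-1},{"dx":0.001,"dy":0,"dz":0.0895,"wx":0,"wy":0.2,"wz":0,"hand":-1},{"dx":0.001,"dy":0,"dz":0.0895,"wx":0,"wy":0.2,"wz":0,"hand":-1},{"dx":0.001,"dy":0,"dz":0.0895,"wx":0,"wy":0.2,"wz":0,"hand":-1},{"dx":0.001,"dy":0,"dz":0.0895,"wx":0,"wy":0.2,"wz":0,"hand":-1},{"dx":0.001,"dy":0,"dz":0.0895,"wx":0,"wy":0.2,"wz":0,"hand":-1},{"dx":0.001,"dy":0,"dz":0.0895,"wx":0,"wy":0.2,"wz":0,"hand":-1}]'
python3 -c "
from h import *
# flush: foot centre local (-.00485,.0112), lean 14.2 ; TCP = foot+u*.1186
l=np.radians(14.1); x=-.00485+.1186*np.sin(l); z=.0112+.1186*np.cos(l); print(x,z)
go(.0246,.125,0,16.65)
go(x-.003,z,.004,14.1); go(x-.0008,z,.004,14.1); go(x-.0008,z,.0,14.1)"
```

```text
time: 13.27
tool_pos: [0.528, -0.1349, 0.1289]
tool_rot: [0.145, 0.983, -0.115, -0.014]
contact_force: [0.1, -0.2, 7.2]
gripper_width: 0.105
0.024042740397822268 0.12622682101277097
d [-0.0028  0.0001  0.0041] w [ 0.05 -0.38  0.04]
d [-0.0028  0.004  -0.0001] w [ 2.6  -0.38  0.05]
d [-0.0028  0.0019 -0.0007] w [ 2.6  -0.38  0.05]
d [-0.0028  0.0018  0.0033] w [ 2.6  -0.38  0.05]
```

```bash
python3 -m pendant '[{"dx":0,"dy":0.001,"dz":-0.003,"wx":0,"wy":0,"wz":0,"hand":-1},{"dx":0,"dy":0.004,"dz":-0.007,"wx":0,"wy":0,"wz":0,"hand":-1},{"dx":0,"dy":0.005,"dz":-0.01,"wx":1.3,"wy":0,"wz":0,"hand":-1},{"dx":0,"dy":0.005,"dz":-0.01,"wx":2.6,"wy":0,"wz":0,"hand":-1},{"dx":0,"dy":0.005,"dz":-0.01,"wx":2.6,"wy":0,"wz":0,"hand":-1},{"dx":0,"dy":0.005,"dz":-0.01,"wx":2.6,"wy":0,"wz":0,"hand":-1},{"dx":0,"dy":0.005,"dz":-0.01,"wx":2.6,"wy":0,"wz":0,"hand":-1}]'
python3 - <<'E'
from h import *
l=np.radians(14.1); L=.1227; x=-.00485+L*np.sin(l); z=.0112+L*np.cos(l)
go(x,z,0,14.1)
im,d,P,T=cloud("side"); st=sensors.state(); M=rot(st).as_matrix(); q=(P[np.isfinite(P).all(-1)]-st["tool_pos"])@M
Q=q[(abs(q[:,0])<.047)&(abs(q[:,1]+.005)<.006)&(q[:,2]>-.04)&(q[:,2]<.012)&(abs(q[:,0])>.015)];c=Q.mean(0);nn=np.linalg.svd(Q-c,full_matrices=False)[2][2];print("side: plate in tool",len(Q),c,nn, np.percentile(Q[:,0],[1,99]))
E
```

```text
time: 13.85
tool_pos: [0.5255, -0.1365, 0.1368]
tool_rot: [0.122, 0.986, -0.116, -0.014]
contact_force: [-0.7, -0.9, -3.0]
gripper_width: 0.11
d [-0.0007 -0.0029  0.0061] w [-0.05 -0.08  0.07]
side: plate in tool 276 [-0.02257114 -0.00410601 -0.01419565] [0.00667218 0.99951488 0.03042174] [-0.04366772  0.03541503]
```

Run:
```python
from h import *
st=sensors.state(); M=rot(st).as_matrix(); p=st["tool_pos"]; Ms={}
print(p, st["contact_force"])
for f in("side","top","wrist"):
    im,d,P,T=cloud(f); 
    if f=="side": cv2.imwrite("pics/s10.png",cv2.resize(im[100:200,240:340,::-1],(600,600),interpolation=cv2.INTER_CUBIC))
    q=(P[np.isfinite(P).all(-1)]-p)@M
    for s in(-1,1):
        Q=q[(abs(q[:,0]+.004)<.042)&(abs(q[:,1]-s*.005)<.0045)&(q[:,2]>-.036)&(q[:,2]<.12)&(abs(q[:,0])>.014)]
        if len(Q)<30: print(f,s,len(Q)); continue
        A=np.c_[np.ones(len(Q)),Q[:,0],Q[:,2]]
        for _ in range(5):
            co=np.linalg.lstsq(A,Q[:,1],rcond=None)[0]; k=abs(A@co-Q[:,1])<.0015
            A,Q=A[k],Q[k]
        print(f,s,len(Q),"y=",co.round(4),"z range",np.percentile(Q[:,2],[2,98]).round(3))
```

```text
[ 0.52557559 -0.13642451  0.13682365] [ 0.28335612  0.22449726 -2.72831879]
side -1 342 y= [-0.0049 -0.0029 -0.0011] z range [-0.034  0.037]
side 1 28 y= [ 0.0018 -0.0115  0.0003] z range [-0.036  0.071]
top -1 0
top 1 30 y= [ 0.0068  0.0013 -0.0159] z range [0.098 0.119]
wrist -1 523 y= [-0.0091  0.1593 -0.0229] z range [-0.036  0.116]
wrist 1 487 y= [ 0.004  -0.0333 -0.0005] z range [-0.036  0.108]
```

View pics/s10.png

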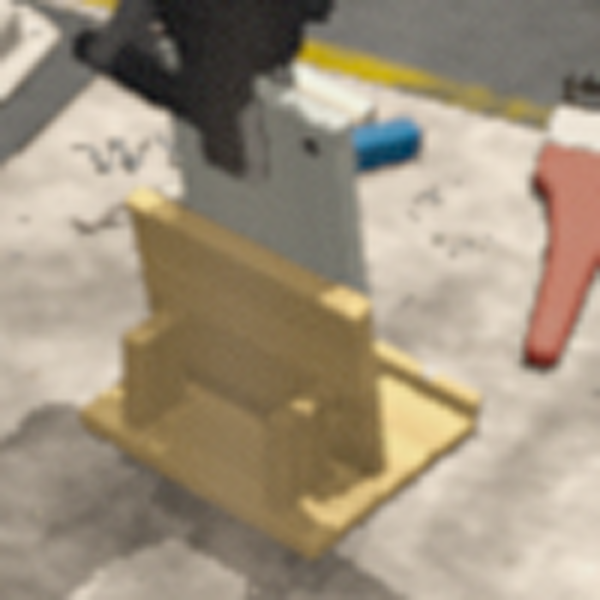

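The robust fit shows the plate parallel to the tool, hovering in front of the board (plate at (260,190) in the crop). Now I'll lower it straight down with a gap of about 0.7 mm.

```bash
python3 -m pendant '[{"dx":0,"dy":-0.001,"dz":0.002,"wx":0,"wy":0,"wz":0,"hand":-1},{"dx":0,"dy":-0.0022,"dz":0.004,"wx":0,"wy":0,"wz":0,"hand":-1},{"dx":0,"dy":-0.0022,"dz":0.004,"wx":0,"wy":0,"wz":0,"hand":-1},{"dx":0,"dy":-0.0022,"dz":0.004,"wx":0,"wy":0,"wz":0,"hand":-1}]'; python3 -m pendant '[{"dx":0,"dy":0,"dz":0.001,"wx":0,"wy":0,"wz":0,"hand":-1},{"dx":0,"dy":0,"dz":0.001,"wx":0,"wy":0,"wz":0,"hand":-1}]'; python3 -m pendant '[{"dx":0,"dy":0,"dz":0.001,"wx":0,"wy":0,"wz":0,"hand":-1},{"dx":0,"dy":0,"dz":0.001,"wx":0,"wy":0,"wz":0,"hand":-1}]'
python3 -c "
from h import *
l=np.radians(14.1); L=.1227; x=-.00485+L*np.sin(l); z=.0112+L*np.cos(l)
go(x,z,0,14.1)"
```

```text
time: 14.38
tool_pos: [0.526, -0.1351, 0.1324]
tool_rot: [0.122, 0.986, -0.116, -0.014]
contact_force: [-0.2, -0.5, -2.7]
gripper_width: 0.108
time: 14.55
tool_pos: [0.5261, -0.1355, 0.1317]
tool_rot: [0.122, 0.986, -0.116, -0.013]
contact_force: [-0.4, 1.0, -2.6]
gripper_width: 0.106
time: 14.72
tool_pos: [0.526, -0.1358, 0.1307]
tool_rot: [0.122, 0.986, -0.116, -0.014]
contact_force: [-0.1, 1.1, -2.9]
gripper_width: 0.11
d [-0.001  -0.0006  0.0004] w [-0.04 -0.11  0.09]
```

```bash
python3 -m pendant '[{"dx":0,"dy":0,"dz":0.001,"wx":0,"wy":0,"wz":0,"hand":-1},{"dx":0,"dy":0,"dz":0.001,"wx":0,"wy":0,"wz":0,"hand":-1}]'; python3 -m pendant '[{"dx":0,"dy":0,"dz":0.001,"wx":0,"wy":0,"wz":0,"hand":-1},{"dx":0,"dy":0,"dz":0.001,"wx":0,"wy":0,"wz":0,"hand":-1}]';python3 -c "
from h import *
l=np.radians(14.1); L=.1227; x=-.00485+L*np.sin(l); z=.0112+L*np.cos(l)
go(x,z,0,14.1)"
```

```text
time: 14.88
tool_pos: [0.5262, -0.136, 0.1304]
tool_rot: [0.122, 0.986, -0.116, -0.013]
contact_force: [-0.6, -0.2, -1.1]
gripper_width: 0.112
time: 15.05
tool_pos: [0.5265, -0.1362, 0.1303]
tool_rot: [0.122, 0.986, -0.116, -0.013]
contact_force: [-2.2, 3.3, 4.7]
gripper_width: 0.108
d [-0.0015 -0.0008 -0.0001] w [-0.05 -0.17  0.07]
```

```bash
python3 -m pendant '[{"dx":0,"dy":0,"dz":-0.0012,"wx":0,"wy":0,"wz":0,"hand":-1},{"dx":0,"dy":0,"dz":-0.0012,"wx":0.6,"wy":0,"wz":0,"hand":-1},{"dx":0,"dy":0,"dz":-0.0012,"wx":0.6,"wy":0,"wz":0,"hand":-1},{"dx":0,"dy":0,"dz":-0.0012,"wx":0.6,"wy":0,"wz":0,"hand":-1}]'
python3 -m pendant '[{"dx":0,"dy":0,"dz":0,"wx":0,"wy":0,"wz":0,"hand":-0.7},{"dx":0,"dy":0,"dz":0,"wx":0,"wy":0,"wz":0,"hand":-0.6},{"dx":0,"dy":0,"dz":0,"wx":0,"wy":0,"wz":0,"hand":-0.4},{"dx":0,"dy":0,"dz":0,"wx":0,"wy":0,"wz":0,"hand":-0.2},{"dx":0,"dy":0,"dz":0,"wx":0,"wy":0,"wz":0,"hand":0},{"dx":0,"dy":0,"dz":0,"wx":0,"wy":0,"wz":0,"hand":0},{"dx":0,"dy":0,"dz":0,"wx":0,"wy":0,"wz":0,"hand":0},{"dx":0,"dy":0,"dz":0,"wx":0,"wy":0,"wz":0,"hand":0}]'
python3 -m pendant '[{"dx":0,"dy":0,"dz":-0.01,"wx":0,"wy":0,"wz":0,"hand":0},{"dx":0,"dy":0,"dz":-0.03,"wx":0,"wy":0,"wz":0,"hand":0},{"dx":0,"dy":0,"dz":-0.055,"wx":0,"wy":0,"wz":0,"hand":0},{"dx":0,"dy":0,"dz":-0.085,"wx":0,"wy":0,"wz":0,"hand":0},{"dx":0,"dy":0,"dz":-0.12,"wx":0,"wy":0,"wz":0,"hand":0},{"dx":0,"dy":0,"dz":-0.15,"wx":0,"wy":0,"wz":0,"hand":0},{"dx":0,"dy":-0.04,"dz":-0.17,"wx":0,"wy":0,"wz":0,"hand":0},{"dx":0,"dy":-0.08,"dz":-0.17,"wx":0,"wy":0,"wz":0,"hand":0},{"dx":0,"dy":-0.12,"dz":-0.17,"wx":0,"wy":0,"wz":0,"hand":0},{"dx":0,"dy":-0.12,"dz":-0.17,"wx":0,"wy":0,"wz":0,"hand":0},{"dx":0,"dy":-0.12,"dz":-0.17,"wx":0,"wy":0,"wz":0,"hand":0}]'
python3 - <<'E'
from h import *
im,d,P,T=cloud("top"); np.save("pics/t11.npy",P)
Y=np.radians(-13.4);t=np.array([np.cos(Y),np.sin(Y),0]);h=np.array([-t[1],t[0],0]);o=np.array([.5193,-.1594,0])
A=P[np.isfinite(P).all(-1)];q=np.stack([(A-o)@h,(A-o)@t,A[:,2]],1)
for z in np.arange(.015,.16,.02):
    k=(abs(q[:,2]-z)<.005)&(abs(q[:,1])<.035)&(abs(q[:,0]-.249*(z-.01)+.005)<.014)
    print(z.round(3),k.sum(),np.median(q[k][:,0]-.249*(q[k][:,2]-.01)).round(4))
k=(q[:,2]>.03)&(q[:,2]<.145)&(abs(q[:,1])<.05)&(abs(q[:,0]-.249*(q[:,2]-.01)+.0103)<.008)
print("y",np.percentile(q[k][:,1],[1,99]));plane(A[k])
print(sensors.state()["contact_force"])
for n in("tall_plate","short_plate_1"): print(n,[(np.round(r["position"],3).tolist(),round(r["score"],2)) for r in finder.look_for("top",n)][:3])
im2,d2,P2,_=cloud("wrist");A=P2[np.isfinite(P2).all(-1)]
k=(A[:,2]>.02)&(A[:,2]<.1)&(abs(A[:,0]-.538)<.045)&(abs(A[:,1]-.100-.25*A[:,2])<.008)
print("short front");plane(A[k])
k=(A[:,2]>.1)&(A[:,2]<.125)&(abs(A[:,0]-.538)<.045)&(abs(A[:,1]-.135)<.03);print("short tops",A[k].min(0),A[k].max(0),k.sum())
E
```

```text
time: 15.38
tool_pos: [0.5262, -0.1365, 0.1305]
tool_rot: [0.117, 0.986, -0.116, -0.012]
contact_force: [-0.6, -0.4, 1.2]
gripper_width: 0.108
time: 16.05
tool_pos: [0.526, -0.1359, 0.1301]
tool_rot: [0.116, 0.986, -0.116, -0.013]
contact_force: [-0.7, -0.7, -0.6]
gripper_width: 0.5
time: 16.97
tool_pos: [0.5619, 0.0181, 0.2674]
tool_rot: [0.117, 0.987, -0.114, -0.013]
contact_force: [0.3, -1.2, 0.1]
gripper_width: 0.501
0.015 66 -0.0138
0.035 23 -0.0104
0.055 24 -0.0105
0.075 25 -0.0104
0.095 25 -0.0103
0.115 29 -0.0103
0.135 31 -0.0102
0.155 33 -0.0103
y [-0.04185792  0.03692302]
plane c [ 0.5174 -0.1487  0.091 ] n [ 0.2301  0.9422 -0.2434] lean 14.09 yaw -13.72 368
[ 0.17217837  0.35252434 -0.12400612]
tall_plate [([0.514, -0.142, 0.128], 0.65)]
short_plate_1 []
short front
plane c [0.5412 0.1165 0.0644] n [-0.0071  0.9683 -0.2497] lean 14.46 yaw 0.42 3125
short tops [0.49754219 0.12481421 0.10000031] [0.57869463 0.1478431  0.11056116] 2375
```

Now the plate is flush: the face offset is a uniform 10.3 mm from z = 35 to 155 mm, and lean (14.1°) and yaw (−13.7°) match the board. The arm is clear, so I'm handing in.

```bash
python3 -c "
from plant import job; print(job.job_done())"
```

```text
the job is handed in; nothing more can be done
None
```

I drew the tall plate, the front one, up out of the stack and set it on the deburring rest. It stands with its foot in the trough, flat against the board, and the gripper has let go and moved clear. The robot's clock read about 17 s at hand-in, against the 53 s limit.

**Mended placement:** my first release left the foot about 5 mm off the board, with the plate leaning 16.6°. I gripped it again, lifted it a few millimetres, squared it to the board, lowered it and released it.

**Last checks, by depth measurement (my picture allowance was used up):**
- **Plate on the rest:** it leans 14.1° and is turned −13.7°, against the board's 14.2° and −13.6°. Its face stands a uniform 10.3 mm off the board's plane, which is the plate's 10 mm thickness. It sits about 2 mm off centre along the board.
- **Short plates:** both still lean in the stack. The front one leans 14.5°, the same as when first measured after the tall plate came out.
- **Robot:** it touches nothing, and the contact force reads about 0. The highest force I saw was about 13 N.
- **Disagreements:** the network found no short plate in the last top picture, although the wrist camera's depth shows the stack. Lip or floor points probably skewed the lowest reading of the plate's face (13.8 mm at z = 15 mm), so I left it out.

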